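# Set up three brazing jobs on their firebricks

## Task

Set up the three brazing jobs: stand the round socket centred on the round base plate, and the square socket centred and squared up on the square base plate. On the long firebrick, stack on its low steel bed the two packing plates that together come exactly level with the top of the seat block, and lay the long lug over seat and packing, centred on the brick, in line with it and level. Leave the flux jar standing where it is.

Things in the scene. Friction and masses are not known exactly. Their poses are not given: they have to be found in the camera images.
- round_socket: Loose bright-steel socket, about 0.4 kg: round flange 70 mm in diameter and 8 mm thick with an upright round tube (38 mm outside diameter) in its middle, 42 mm high in all. Origin: centre of the underside; z up.
- square_socket: Loose bright-steel socket, about 0.4 kg: square flange 64 x 64 x 8 mm with an upright square tube (34 x 34 mm outside) in its middle, sides parallel to the flange, 42 mm high in all. Origin: centre of the underside; x and y along the sides, z up.
- lug: Loose bright-steel lug, about 0.4 kg: flat bar 130 mm long (x), 44 mm wide (y), 8 mm thick, with an upright square tube (30 x 30 mm outside, sides parallel to the bar) in its middle, 46 mm high in all; both ends alike. Origin: centre of the underside.
- plate_wide: Loose bright-steel packing plate, 46 x 46 mm and 8 mm thick (the square, thinnest one), about 0.13 kg. Origin: centre of the underside; z up.
- plate_mid: Loose bright-steel packing plate, 46 mm (x) x 36 mm (y) and 12 mm thick, about 0.15 kg. Origin: centre of the underside; z up.
- plate_narrow: Loose bright-steel packing plate, 46 mm (x) x 26 mm (y) and 16 mm thick (the narrowest and thickest), about 0.15 kg. Origin: centre of the underside; z up.
- round_base: Fixed: dark round base plate 90 mm in diameter and 6 mm thick, on the middle of a cream firebrick 110 x 110 x 25 mm. Origin: centre of the brick's underside, on the bench; the plate's top is 31 mm above it.
- square_base: Fixed: dark square base plate 84 x 84 x 6 mm, on the middle of a cream firebrick 110 x 110 x 25 mm, sides parallel. Origin: centre of the brick's underside, on the bench; x and y along the sides; the plate's top is 31 mm above it.
- long_brick: Fixed cream firebrick 164 (x) x 76 (y) x 25 mm. Origin: centre of its underside, on the bench. On it at x = -45 mm: dark seat block with a bright top face, 44 (x) x 52 (y) mm, top 53 mm above the origin. At x = +45 mm: low dark steel bed 62 x 62 mm for the packing, top 29 mm above the origin (24 mm below the seat). The lug lies along x, its middle over the origin, ends on seat and packing.
- flux_jar: Loose closed jar of flux, not to be moved: 48 mm in diameter, 52 mm high, pale label and white cap. Origin: centre of the underside.
Not all that is in view belongs to the job. Leave any turquoise look-alike of the round_base alone.

How it is judged:
By the outcome, as a careful person would: the job done as asked, in the order asked, and still so for the second after the job is handed in, with the robot touching nothing.
It also fails if it takes over 109 s, if anything falls off the work surface, if the arm or the gripper's body presses on something with over 40 N, if the wrist force passes 120 N, or if a joint passes its speed limit or range.

## Robot

A 6-joint arm with a two-finger parallel gripper is mounted at the origin on the work surface. World frame = base frame: x ahead of the robot, y to its left, z up, the work surface at z = 0. Lengths are in m, angles in rad, forces in N, time in s.
With the tool pointing down it reaches from about 0.225 to 0.875 m from the base axis. Payload 3.4 kg.
Tool frame: the origin (TCP) lies midway between the tips of the shut fingers; the grasp point (between the pads) lies 19 mm behind it (pinch_z is the distance from the TCP to the grasp point, in m); z points along the fingers, y is the line along which they close (so a half turn about z gives the same grasp; the last joint's range is limited). The gripper opens to 85 mm and grips with 20 to 120 N. Pads are 22 mm wide; open, the fingers measure 114 mm over their backs; the gripper's body (76 mm by 85 mm) begins 54 mm behind the grasp point. The pads swing forward as they close: fully open they stand 13 mm farther back than shut.
Start: joints at [-1.253, 0.276, 1.505, -0, 1.361, -0.121], TCP at [0.244, -0.521, 0.231] pointing down, gripper open.
Joint ranges: [-2.89, 2.89], [-0.75, 2.08], [0.22, 2.7], [-1.18, 4.32], [0.11, 2.71], [-2.7, 2.7]. Speed limits (rad/s): [2.57, 2.57, 3.14, 3.14, 3.14, 3.14].

## Interface

Orientations are given as a unit quaternion [w, x, y, z].
In Python, from rig import get_state, get_image, sign_off, pinch_z gives the robot as it stands.
- The arm moves only by the tool send_rows, never from a script. Its argument "steps" is one flat list of numbers, 5 for each row, row after row: the gripper's target within -1 to 1 (fully open at 1, half-way at 0, shut at -1), then the shift along the tool's x, y, z in cm, then the turn about the tool's z in degrees. In form: [gripper, x, y, z, roll, gripper, x, y, z, roll, ...]. A call has 1 to 12 rows; each row shifts and turns the commanded pose from where the row before left it, along the tool's axes as they then stand; what a row does not reach is not made up. A row lasts 1/10 s, in which the tool goes at most 50 mm and 8.59 degrees, less where a joint would pass 70% of its speed; a pose out of reach is approached as far as the arm can. A call is refused whole if a number of a shift passes 5 or a number of a turn 8.59, either way. A call with a gripper value outside its range is refused whole. The fingers move at their own pace and stop on an object; "newtons" is the grip in N (left out, the last holds). Time passes only in rows, so rows that do not move let the fingers close. It gives the time, the measured TCP pose, the force, the opening and the grip force at its end, in the units of the state.
- get_state(): the state, without advancing time (a new reading comes with each control period).
- get_image(name): name is "scene" or "top" or "wrist"; returns a dict with "color" (420x560x3 uint8, red, green, blue), "mtx" (3x3 intrinsics, pixels), "T" (4x4, takes a point from camera to world coordinates); the wrist camera has in their place "mount" (4x4, takes a point from camera to tool coordinates, whose origin is the TCP and whose axes are the flange's). Camera axes: x right, y down, z forward; pixel columns grow to the right and rows downward; lengths in m; the calibration is good to about 2 mm. A picture is of the moment at which its call begins: read the wrist's pose just before it. There is no depth.
- sign_off(): hands the job in; it is judged then, once.
The state is a dict: "clock": time; "qpos": joint angles; "qd": joint speeds; "effort": joint torques, N m; "position": TCP position; "ee_rot": TCP orientation; "contact_force": force on the tool from outside, world axes, zero at the start; "moment": the same for the moment, N m; "width": finger opening in m; "gripper_force": force on a finger pad.
Only numpy, scipy, OpenCV 4.12 (cv2) and the standard library are available. Lean on these libraries where they do the work, as an engineer would, in place of code of your own. Each camera call takes 0.05 s, during which the arm holds its last target. There are 200 camera calls.

## Working session

There is one attempt and no reset: what is moved stays moved. The work goes in short steps, Python scripts to look and compute and a tool call to move; the robot and the scene stay as the last step left them, time stands still between calls to the robot, and variables do not carry over. Pictures are saved under pics/ and viewed, at most 15 in all, crops included, and the job is handed in when it is done.

Besides the shell and the picture viewer there is one more tool, called after ">>>" as name(argument=value, ...) on one line, values as JSON. send_rows: Moves the arm, as the interface text tells. Its arguments: {"type":"object","properties":{"steps":{"type":"array"},"newtons":{"type":"number"}},"required":["steps"]}

```bash
mkdir -p pics; ls
python3 - <<'E'
from rig import *
import cv2
print(get_state(), pinch_z)
for n in("top","scene"):
    i=get_image(n);cv2.imwrite(f"pics/{n}0.png",cv2.resize(i["color"][:,:,::-1],(800,600),interpolation=cv2.INTER_CUBIC));print(n,i["mtx"],i["T"])
E
```

```text
pics
{'clock': 0.0, 'qpos': array([-1.25296347e+00,  2.76620908e-01,  1.50612393e+00,  2.63909354e-05,
        1.36068577e+00, -1.21011015e-01]), 'qd': array([ 5.06122801e-04,  1.72561053e-04, -4.15685320e-05,  5.79198385e-04,
       -1.21950558e-03, -6.85606436e-04]), 'effort': array([ 1.13582690e-03, -4.16769218e+01, -2.45805663e+01, -1.67136882e-04,
        1.09282520e-02,  1.04306153e-05]), 'position': array([ 0.24414931, -0.52002283,  0.23042859]), 'ee_rot': array([-9.15795014e-04,  9.76023626e-01,  2.17662667e-01, -7.74508363e-05]), 'contact_force': array([ 0.16386696, -0.7343169 ,  0.29636266]), 'moment': array([-0.01186494,  0.02015383,  0.00211186]), 'gripper_force': 0.0, 'width': 0.08558199752359844} 0.0187
top [[394.17780499   0.         284.47268216]
 [  0.         394.17780499 212.97496487]
 [  0.           0.           1.        ]] [[ 0.01116192 -0.98762309  0.1564482   0.38631749]
 [-0.99970293 -0.01441211 -0.01965585 -0.03394731]
 [ 0.02166732 -0.15618232 -0.98749056  1.07357243]
 [ 0.          0.          0.          1.        ]]
scene [[539.42538715   0.         275.47474443]
 [  0.         539.42538715 219.18144297]
 [  0.           0.           1.        ]] [[ 0.83965232  0.47042155 -0.27145452  0.96046138]
 [ 0.54291504 -0.7131038   0.4435383  -0.69316335]
 [ 0.01507472 -0.51979471 -0.85415819  1.32264397]
 [ 0.          0.          0.          1.        ]]
```

View pics/top0.png

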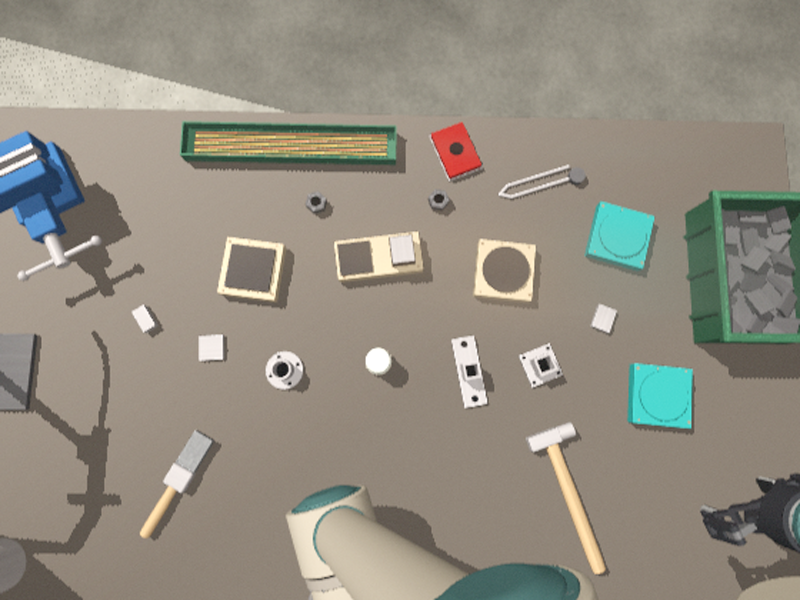

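View pics/scene0.png

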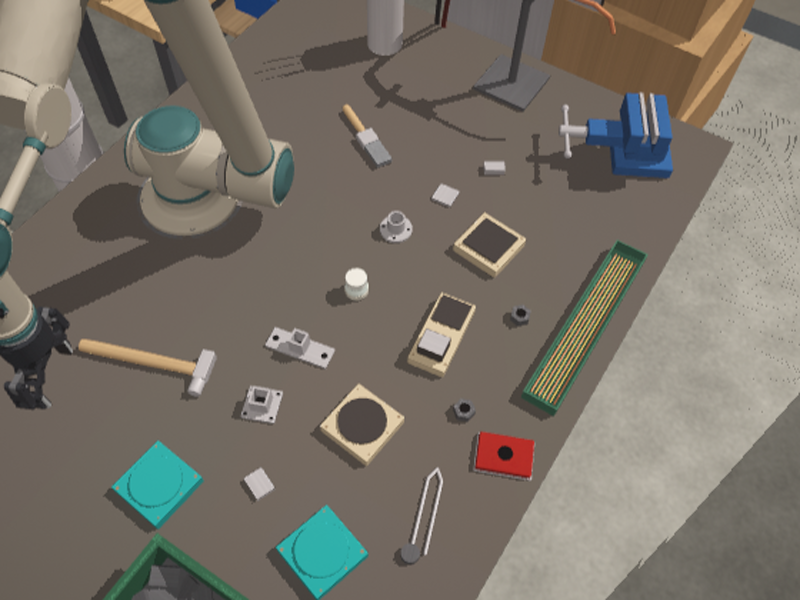

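The top view looks down with +x up and +y left. The packing is wide (8 mm) + narrow (16 mm) = 24 mm. Loose parts in the 800x600 picture:
- round socket (285,371)
- square socket (541,366)
- lug (469,372)
- square plate (211,348)
- small plates (145,319) and (604,319)

Next I work out coarse positions.

```bash
cat > h.py <<'E'
from rig import *
import numpy as np, cv2
from scipy.spatial.transform import Rotation as Ro
def tool():
    s=get_state(); T=np.eye(4); q=s["ee_rot"]; T[:3,:3]=Ro.from_quat(np.r_[q[1:],q[0]]).as_matrix(); T[:3,3]=s["position"]; return T
def shot(n):
    T=tool(); i=get_image(n); return i["color"][:,:,::-1], i["mtx"], (T@i["mount"] if n=="wrist" else i["T"])
def ray(K,T,uv,z):
    d=T[:3,:3]@np.linalg.inv(K)@np.r_[uv,1]; return T[:3,3]+d*(z-T[2,3])/d[2]
def proj(K,T,P):
    c=(np.asarray(P)-T[:3,3])@T[:3,:3]; p=c@K.T; return p[...,:2]/p[...,2:]
def go(x,y,z,yaw=None):
    "shift in cm in tool axes from measured pose; turn (deg, tool z) so tool x points at world yaw (mod 180)"
    T=tool(); d=T[:3,:3].T@(np.array([x,y,z])-T[:3,3])*100
    y0=np.degrees(np.arctan2(T[1,0],T[0,0])); r=None if yaw is None else round(-((yaw-y0+90)%180-90),2)
    print("pos",T[:3,3].round(4),"yaw",round(y0,2),"shift cm",d.round(2),"turn",r)
def zoom(n,out,c,w,f):
    "crop centre c, size w (orig px), factor f"
    im,K,T=shot(n); x,y=int(c[0]-w[0]/2),int(c[1]-w[1]/2); x=max(x,0);y=max(y,0)
    cv2.imwrite(out,cv2.resize(im[y:y+w[1],x:x+w[0]],None,fx=f,fy=f,interpolation=cv2.INTER_CUBIC))
    np.savez(out[:-4],K=K,T=T,o=[x,y],f=f)
def px(out,uv,z):
    "pixel of saved crop -> world at height z"
    a=np.load(out[:-4]+".npz"); return ray(a["K"],a["T"],(np.array(uv)+.5)/a["f"]-.5+a["o"],z)
E
python3 - <<'E'
from h import *
i=get_image("top");w=get_image("wrist");print(w["mtx"],w["mount"].round(4))
for n,u,z in [("rs",(285,371),.008),("ss",(541,366),.008),("lugA",(461,343),.008),("lugB",(478,402),.008),("wide",(211,348),.008),("pL",(145,319),.014),("pR",(604,319),.014),("rb",(506,269),.031),("sb",(252,269),.031),("seat",(402,249),.053),("bed",(355,259),.029),("jar",(378,361),.052)]:
    print(n,ray(i["mtx"],i["T"],np.array(u)*.7,z).round(3))
zoom("top","pics/cropL.png",(170,220),(200,150),4)
zoom("top","pics/cropR.png",(370,220),(200,150),4)
E
```

```text
[[344.78925691   0.         283.43244893]
 [  0.         344.78925691 210.97067794]
 [  0.           0.           1.        ]] [[-4.000e-04 -9.596e-01 -2.813e-01  7.030e-02]
 [ 1.000e+00 -9.000e-04  1.600e-03  2.000e-04]
 [-1.800e-03 -2.812e-01  9.596e-01 -1.430e-01]
 [ 0.000e+00  0.000e+00  0.000e+00  1.000e+00]]
rs [0.425 0.171 0.008]
ss [ 0.44  -0.311  0.008]
lugA [ 0.482 -0.16   0.008]
lugB [ 0.372 -0.191  0.008]
wide [0.467 0.311 0.008]
pL [0.519 0.436 0.014]
pR [ 0.531 -0.433  0.014]
rb [ 0.622 -0.243  0.031]
sb [0.614 0.237 0.031]
seat [ 0.652 -0.045  0.053]
bed [0.637 0.044 0.029]
jar [ 0.444 -0.004  0.052]
```

View pics/cropL.png

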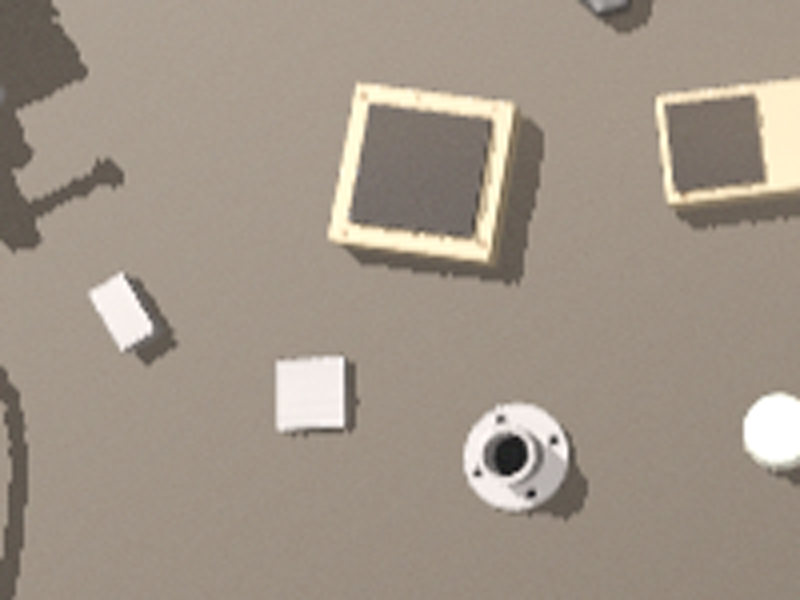

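View pics/cropR.png

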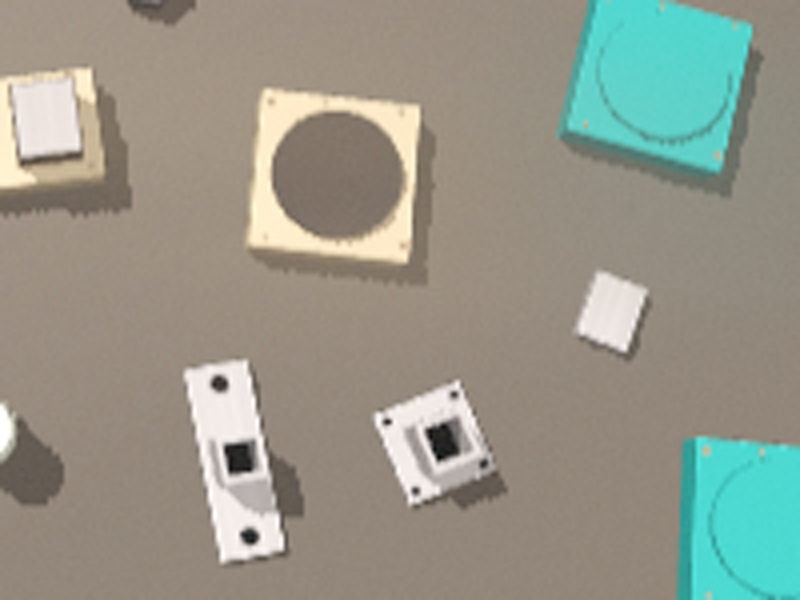

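Both crops are clear. The left small plate is the narrow one and the right one is mid. I read the corners off and compute poses.

```bash
cat >> h.py <<'E'
def quad(out,c,z,name=""):
    P=np.array([px(out,u,z)[:2] for u in c]); e=np.roll(P,-1,0)-P
    a=np.degrees(np.arctan2(e[:,1],e[:,0])); L=np.linalg.norm(e,axis=1)*1000
    print(name,"ctr",P.mean(0).round(4),"sides",L.round(1),"ang",a.round(1)); return P
E
python3 - <<'E'
from h import *
L,R="pics/cropL.png","pics/cropR.png"
quad(L,[(365,105),(494,123),(475,240),(349,222)],.031,"sqbase")
quad(L,[(276,358),(346,355),(347,430),(277,432)],.008,"wide")
quad(L,[(90,293),(123,273),(153,322),(122,343)],.016,"narrow")
quad(L,[(666,107),(757,95),(766,183),(677,193)],.029,"bed")
quad(R,[(184,371),(246,361),(284,551),(223,563)],.008,"lug")
quad(R,[(375,413),(459,380),(496,468),(411,507)],.008,"sqsock")
quad(R,[(11,86),(74,79),(82,152),(21,159)],.053,"seat")
quad(R,[(271,175),(338,111),(405,175),(338,240)],.031,"rbase")
quad(L,[(464,457),(517,404),(569,457),(517,511)],.008,"rsock")
go(.425,.171,.231)
E
```

```text
sqbase ctr [0.6161 0.241 ] sides [88.1 81.  85.1 80.8] ang [-97.2 173.7  82.6  -4.1]
wide ctr [0.4681 0.3117] sides [46.7 50.5 46.4 49.8] ang [ -86.7 -175.7   92.4    4.7]
narrow ctr [0.5234 0.4389] sides [25.  39.9 24.1 41.2] ang [ -56.2 -145.4  126.6   35.8]
bed ctr [0.639  0.0432] sides [62.4 61.7 60.3 60.3] ang [ -81.3 -173.1   97.5    8.8]
lug ctr [ 0.4292 -0.1742] sides [ 42.9 129.4  41.7 130.6] ang [ -80.1 -169.1  101.5   11.4]
sqsock ctr [ 0.4435 -0.3108] sides [62.4 63.7 64.1 66.9] ang [ -68.2 -158.4  114.6   20.1]
seat ctr [ 0.652  -0.0449] sides [42.4 50.3 40.8 50.3] ang [ -82.5 -173.4   97.6    8.5]
rbase ctr [ 0.6219 -0.2432] sides [64.9 62.9 65.1 62.9] ang [ -45.6 -134.4  134.5   45.5]
rsock ctr [0.4274 0.1727] sides [49.2 50.4 49.  51. ] ang [ -43.2 -134.   137.5   46.3]
pos [ 0.2442 -0.5204  0.231 ] yaw 25.14 shift cm [ 4.574e+01 -5.491e+01  4.000e-02] turn None
```

>>> send_rows(steps=[1, 2.86, -3.43, 0, 0, 1, 2.86, -3.43, 0, 0, 1, 2.86, -3.43, 0, 0, 1, 2.86, -3.43, 0, 0, 1, 2.86, -3.43, 0, 0, 1, 2.86, -3.43, 0, 0, 1, 2.86, -3.43, 0, 0, 1, 2.86, -3.43, 0, 0, 1, 2.86, -3.43, 0, 0, 1, 2.86, -3.43, 0, 0, 1, 2.86, -3.43, 0, 0, 1, 2.86, -3.43, 1, 0], newtons=60)

```text
clock: 1.5
position: [0.3813, -0.0006, 0.2225]
ee_rot: [0.001, 0.976, 0.218, 0.002]
contact_force: [2.1, -0.0, -0.9]
width: 0.0856
gripper_force: 0.0
```

>>> send_rows(steps=[1, 2.86, -3.43, 2.4, 0, 1, 2.86, -3.43, 2.4, 0, 1, 2.86, -3.43, 2.4, 0, 1, 2.86, -3.43, 2.4, 0, 1, 0, 0, 2.4, 0, 1, 0, 0, 0, 0, 1, 0, 0, 0, 0])

```text
clock: 2.2
position: [0.4244, 0.168, 0.1026]
ee_rot: [0.0, 0.976, 0.218, -0.001]
contact_force: [0.6, 0.3, 0.8]
width: 0.0855
gripper_force: 0.0
```

Run:
```python
from h import *
go(.4274,.1727,.10)
zoom("wrist","pics/w1.png",(280,210),(560,420),1.42)
```

```text
pos [0.4244 0.168  0.1026] yaw 25.15 shift cm [ 0.47 -0.3   0.26] turn None
```

View pics/w1.png

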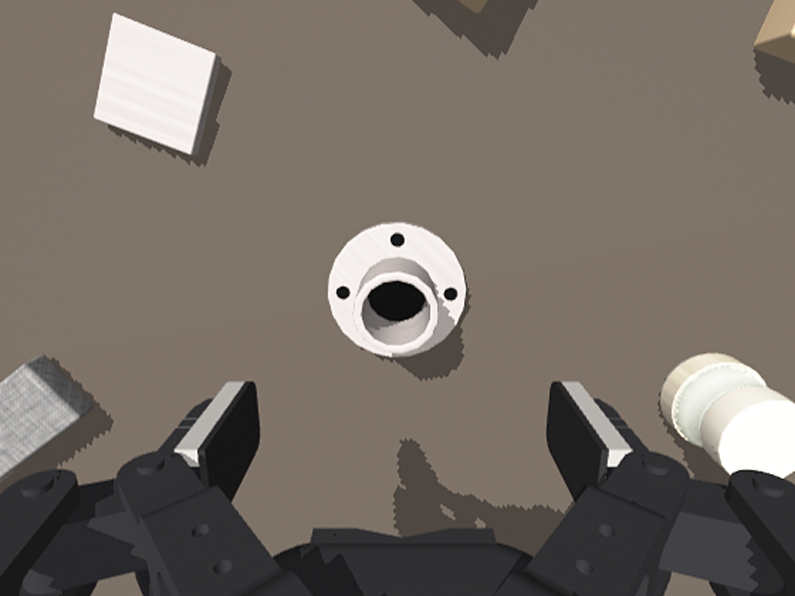

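The round socket's flange spans x 328..466, y 223..357. The wide plate's corners are (114,14), (215,55), (192,154), (94,119).

Run:
```python
from h import *
f="pics/w1.png"
for u in [(328,289),(466,289),(397,223),(397,357)]: print(px(f,u,.008).round(4))
for u in [(355,312),(437,312),(397,272),(397,351)]: print("tube",px(f,u,.042).round(4))
quad(f,[(114,14),(215,55),(192,154),(94,119)],.008,"wide")
```

```text
[0.4143 0.2041 0.008 ]
[0.4437 0.1413 0.008 ]
[0.4589 0.1866 0.008 ]
[0.3955 0.1571 0.008 ]
tube [0.4203 0.1885 0.042 ]
tube [0.4354 0.1561 0.042 ]
tube [0.4443 0.1794 0.042 ]
tube [0.4114 0.1642 0.042 ]
wide ctr [0.4678 0.3107] sides [44.7 44.5 45.4 45.5] ang [ -85.9 -174.9   95.5    4.3]
```

>>> send_rows(steps=[1, 0.5, -0.23, 3, 0, 1, 0, 0, 3, 0, 1, 0, 0, 2.5, 0, 1, 0, 0, 0.4, 0, 1, 0, 0, 0, 0, -1, 0, 0, 0, 0, -1, 0, 0, 0, 0, -1, 0, 0, 0, 0, -1, 0, 0, 0, 0, -1, 0, 0, 0, 0, -1, 0, 0, 0, 0], newtons=60)

```text
clock: 3.35
position: [0.4291, 0.1728, 0.0148]
ee_rot: [-0.0, 0.976, 0.218, 0.001]
contact_force: [-1.0, -0.2, 6.2]
width: 0.0354
gripper_force: 61.0
```

>>> send_rows(steps=[-1, 0, 0, -2, 0, -1, 0, 0, -4, 0, -1, 0, 0, -4, 0, -1, -0.84, 4.16, -0.5, 0, -1, -0.84, 4.16, 0, 0, -1, -0.84, 4.16, 0, 0, -1, -0.84, 4.16, 0, 0, -1, -0.84, 4.16, 0, 0, -1, -0.84, 4.16, 0, 0, -1, -0.84, 4.16, 0, 0, -1, -0.84, 4.16, 0, 0, -1, -0.84, 4.16, 0, 0])

```text
clock: 4.55
position: [0.5185, -0.1999, 0.1182]
ee_rot: [-0.0, 0.976, 0.218, -0.0]
contact_force: [0.9, 0.1, -3.3]
width: 0.0356
gripper_force: 61.1
```

>>> send_rows(steps=[-1, -0.84, 4.16, 0, 0, -1, -0.84, 4.16, 0, 0, -1, 0, 0, 0, 0, -1, 0, 0, 0, 0, -1, 0, 0, 0, 0])

```text
clock: 5.05
position: [0.5381, -0.2797, 0.1179]
ee_rot: [-0.001, 0.976, 0.218, -0.001]
contact_force: [0.0, -0.3, -3.8]
width: 0.0354
gripper_force: 61.4
```

Run:
```python
from h import *
print(get_state()["width"]);go(.6219,-.2432,.12)
zoom("wrist","pics/w2.png",(280,210),(560,420),1.42)
```

```text
0.03538947878170707
pos [ 0.5381 -0.2797  0.1179] yaw 25.15 shift cm [ 9.14  0.26 -0.22] turn None
```

View pics/w2.png

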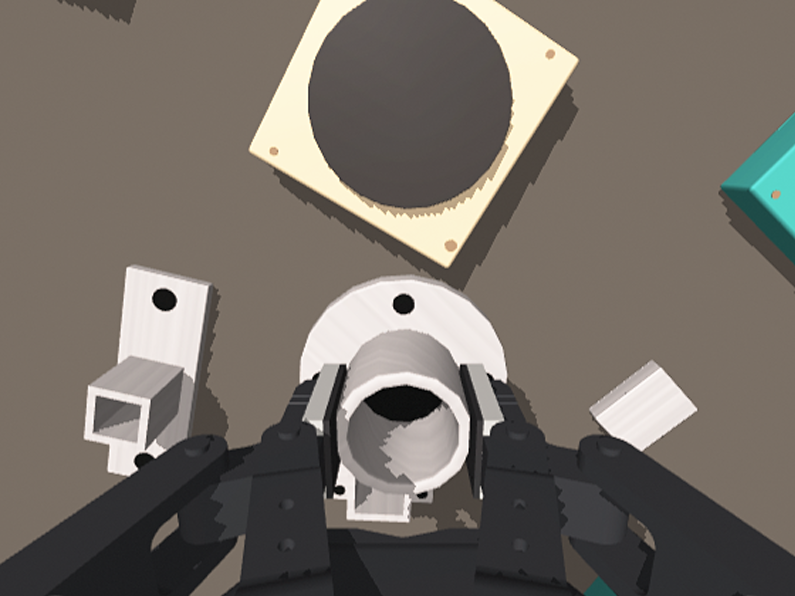

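The base circle spans x 308..513 with its bottom at (408,209). The held tube's rim spans x 338..470, y 372..497, and the flange's front edge is at (403,277).

Run:
```python
from h import *
f="pics/w2.png"; T=tool()
loc=lambda p:((p-T[:3,3])@T[:3,:3]*1000).round(1)
for n,u,z in [("L",(308,100),.031),("R",(513,100),.031),("bot",(408,209),.031),("rimL",(338,435),.1451),("rimR",(470,435),.1451),("rimT",(404,372),.1451),("rimB",(404,497),.1451),("flT",(403,284),.1111),("flL",(301,366),.1111),("flR",(507,366),.1111),("flTb",(403,276),.1031)]:
    p=px(f,u,z); print(n,p.round(4),loc(p))
```

```text
L [ 0.6055 -0.2028  0.031 ] [ 93.6 -40.6  87.2]
R [ 0.6436 -0.2838  0.031 ] [93.5 48.9 87. ]
bot [ 0.5815 -0.2624  0.031 ] [46.5  3.2 87.1]
rimL [ 0.5296 -0.265   0.1451] [ -1.7 -16.8 -26.9]
rimR [ 0.5446 -0.2971  0.1451] [ -1.7  18.5 -27. ]
rimT [ 0.5538 -0.2732  0.1451] [ 16.7   0.9 -26.9]
rimB [ 0.5193 -0.2894  0.1451] [-21.4   0.8 -26.9]
flT [ 0.5669 -0.2668  0.1111] [31.3  0.7  7.1]
flL [ 0.527  -0.2481  0.1111] [  3.2 -33.2   7.1]
flR [ 0.5561 -0.31    0.1111] [ 3.2 35.2  7. ]
flTb [ 0.5675 -0.2665  0.1031] [32.   0.7 15.1]
```

>>> send_rows(steps=[-1, 3.12, 0.1, 0, 0, -1, 3.12, 0.1, 0, 0, -1, 3.12, 0.11, 0, 0, -1, 0, 0, 2, 0, -1, 0, 0, 3, 0, -1, 0, 0, 1.5, 0, -1, 0, 0, 0.5, 0, -1, 0, 0, 0, 0, -1, 0, 0, 0, 0])

```text
clock: 6.0
position: [0.6258, -0.244, 0.0498]
ee_rot: [0.001, 0.976, 0.218, 0.001]
contact_force: [0.9, 1.1, -2.5]
width: 0.0352
gripper_force: 61.4
```

>>> send_rows(steps=[-1, 0, 0, 0, 0, -1, 0, 0, 0, 0])

```text
clock: 6.2
position: [0.6257, -0.2444, 0.0499]
ee_rot: [0.001, 0.976, 0.218, 0.001]
contact_force: [0.4, -0.7, -3.5]
width: 0.0349
gripper_force: 61.4
```

Run:
```python
from h import *
for _ in range(6):
    get_image("top"); s=get_state(); print(s["position"].round(4), s["contact_force"].round(1), s["qpos"].round(4))
go(.6241,-.2427,.0458)
```

```text
[ 0.6256 -0.2444  0.0497] [-0.2 -0.2 -3.1] [-4.7590e-01  5.5140e-01  1.5315e+00 -1.0000e-04  1.0569e+00  6.5620e-01]
[ 0.6254 -0.2443  0.0494] [ 0.7  0.2 -3.5] [-4.7590e-01  5.5160e-01  1.5318e+00 -1.0000e-04  1.0568e+00  6.5620e-01]
[ 0.6253 -0.2443  0.0492] [-0.2 -0.1 -3.6] [-4.7590e-01  5.5190e-01  1.5320e+00 -1.0000e-04  1.0568e+00  6.5620e-01]
[ 0.6252 -0.2442  0.049 ] [-0.7  0.9 -2.6] [-4.7590e-01  5.5210e-01  1.5321e+00 -1.0000e-04  1.0568e+00  6.5630e-01]
[ 0.6252 -0.2442  0.0489] [ 0.2  0.1 -3.1] [-4.7590e-01  5.5220e-01  1.5322e+00 -1.0000e-04  1.0567e+00  6.5620e-01]
[ 0.6251 -0.2442  0.0488] [ 0.5  0.5 -4.2] [-0.4759  0.5523  1.5323 -0.      1.0567  0.6562]
pos [ 0.6251 -0.2442  0.0488] yaw 25.13 shift cm [-0.03 -0.18  0.3 ] turn None
```

>>> send_rows(steps=[-1, -0.02, -0.17, 0.15, 0, -1, 0, 0, 0.15, 0, -1, 0, 0, 0, 0, -1, 0, 0, 0, 0, -1, 0, 0, 0, 0])

```text
clock: 7.0
position: [0.624, -0.2424, 0.0458]
ee_rot: [-0.0, 0.976, 0.218, -0.0]
contact_force: [-1.4, 0.9, 0.5]
width: 0.0352
gripper_force: 61.8
```

Run:
```python
from h import *
print(get_state()["contact_force"]);go(.6241,-.2427,.0458)
zoom("wrist","pics/w3.png",(280,260),(300,220),2.6)
```

```text
[-1.43182083  0.87076811  0.50519987]
pos [ 0.624  -0.2424  0.0458] yaw 25.14 shift cm [-0.    0.03  0.  ] turn None
```

View pics/w3.png

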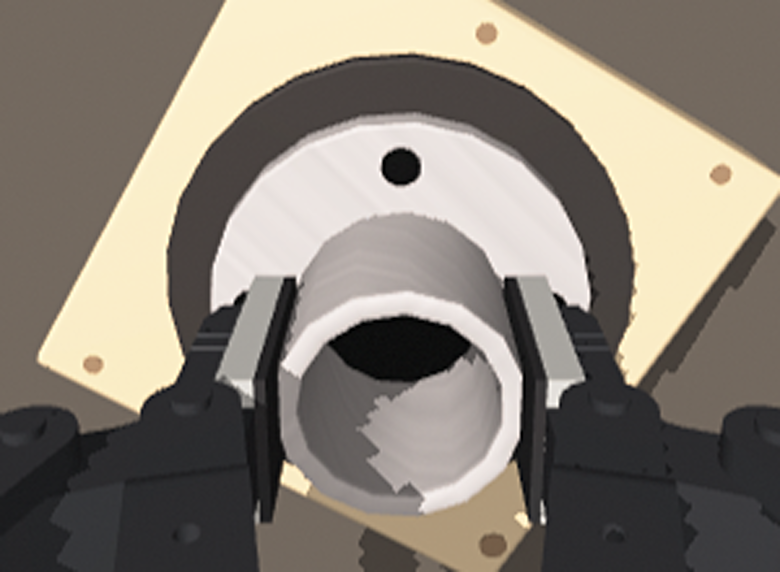

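The base plate spans x 168..634, with its front edge at (401,55). The flange spans x 211..590, with its lower front edge at (401,113). Laterally it looks centred, so I check the front margin, which should be 10 mm.

Run:
```python
from h import *
f="pics/w3.png"; T=tool()
for n,u,z in [("b",(401,55),.031),("f",(401,113),.031),("ft",(401,123),.039),("bL",(168,270),.031),("bR",(634,270),.031),("fL",(211,275),.039),("fR",(590,275),.039)]:
    p=px(f,u,z); print(n,((p-T[:3,3])@T[:3,:3]*1000).round(1))
```

```text
b [43.3  0.7 14.8]
f [32.7  0.7 14.8]
ft [32.9  0.7  6.8]
bL [  2.1 -43.6  14.9]
bR [ 2.  45.1 14.8]
fL [  4.6 -33.7   6.9]
fR [ 4.5 34.9  6.8]
```

>>> send_rows(steps=[1, 0, 0, 0, 0, 1, 0, 0, 0, 0, 1, 0, 0, 0, 0, 1, 0, 0, 0, 0, 1, 0, 0, -3, 0, 1, 0, 0, -3, 0, 1, -4, -0.3, -0.5, 0, 1, -5, -0.4, 0, 0, 1, -5, -0.4, 0, 3.6, 1, -5, -0.4, 0.5, 0, 1, 0, 0, 0.5, 0, 1, 0, 0, 0, 0])

```text
clock: 8.25
position: [0.4447, -0.3068, 0.1005]
ee_rot: [-0.0, 0.983, 0.186, 0.0]
contact_force: [0.3, 0.0, 0.2]
width: 0.0856
gripper_force: 0.0
```

Run:
```python
from h import *
zoom("wrist","pics/w4.png",(280,210),(560,420),1.42)
go(.4435,-.3108,.1)
```

```text
pos [ 0.4461 -0.3069  0.1009] yaw 21.48 shift cm [-0.39  0.26  0.09] turn None
```

View pics/w4.png

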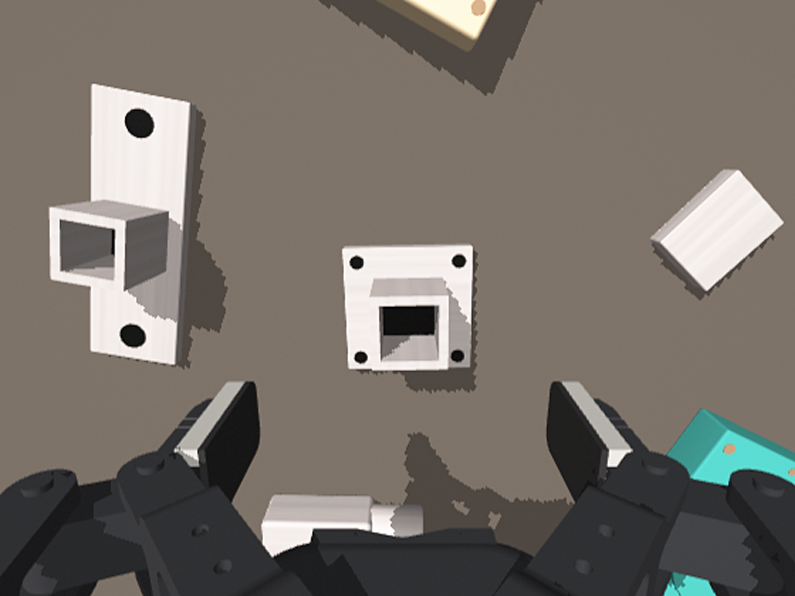

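Square socket flange: (343,247), (472,245), (472,370), (347,370). Lug bar: (92,84), (190,102), (177,366), (91,350).

Run:
```python
from h import *
f="pics/w4.png"
quad(f,[(343,247),(472,245),(472,370),(347,370)],.008,"ss")
quad(f,[(370,296),(449,296),(448,369),(378,369)],.042,"tube")
quad(f,[(92,84),(190,102),(177,366),(91,350)],.008,"lug")
```

```text
ss ctr [ 0.4421 -0.3117] sides [62.6 66.  65.4 65. ] ang [ -67.7 -156.3  111.3   21.3]
tube ctr [ 0.4426 -0.3123] sides [33.8 34.  31.3 34.1] ang [ -68.6 -157.9  111.3   26.3]
lug ctr [ 0.4297 -0.1761] sides [ 43.2 130.2  44.1 128.8] ang [ -78.5 -168.5   99.6   11.1]
```

>>> send_rows(steps=[1, -0.52, 0.29, 3, -0.5, 1, 0, 0, 3, 0, 1, 0, 0, 2.2, 0, 1, 0, 0, 0.4, 0, 1, 0, 0, 0, 0, -1, 0, 0, 0, 0, -1, 0, 0, 0, 0, -1, 0, 0, 0, 0, -1, 0, 0, 0, 0, -1, 0, 0, 0, 0, -1, 0, 0, 0, 0])

```text
clock: 9.4
position: [0.4423, -0.3115, 0.0158]
ee_rot: [0.001, 0.982, 0.191, 0.001]
contact_force: [0.6, 1.5, 6.7]
width: 0.0327
gripper_force: 63.0
```

Run:
```python
from h import *
go(.6161-.085*np.cos(np.radians(-7)),.241+.085*np.sin(np.radians(7)),.12,-7)
```

```text
pos [ 0.4423 -0.3115  0.0158] yaw 22.03 shift cm [ 29.41 -48.81 -10.47] turn 29.03
```

>>> send_rows(steps=[-1, 0, 0, -2, 0, -1, 0, 0, -4, 0, -1, 0, 0, -4, 0, -1, 2.45, -4.07, -0.5, 0, -1, 2.45, -4.07, 0, 0, -1, 2.45, -4.07, 0, 0, -1, 2.45, -4.07, 0, 0, -1, 2.45, -4.07, 0, 0, -1, 2.45, -4.07, 0, 0, -1, 2.45, -4.07, 0, 0, -1, 2.45, -4.07, 0, 0, -1, 2.45, -4.07, 0, 0])

```text
clock: 10.6
position: [0.5077, 0.1129, 0.1189]
ee_rot: [0.0, 0.982, 0.191, -0.001]
contact_force: [0.6, -1.1, -4.2]
width: 0.0328
gripper_force: 62.0
```

>>> send_rows(steps=[-1, 2.45, -4.07, 0, 0, -1, 2.45, -4.07, 0, 0, -1, 2.45, -4.07, 0, 0, -1, 0, 0, 0, 7.1, -1, 0, 0, 0, 7.1, -1, 0, 0, 0, 7.1, -1, 0, 0, 0, 7.1, -1, 0, 0, 0, 0, -1, 0, 0, 0, 0, -1, 0, 0, 0, 0])

```text
clock: 11.6
position: [0.5307, 0.2516, 0.1193]
ee_rot: [0.0, 0.999, -0.055, -0.0]
contact_force: [-0.3, -0.3, -4.3]
width: 0.0333
gripper_force: 62.2
```

Run:
```python
from h import *
go(.6161,.241,.12,-6.5)
zoom("wrist","pics/w5.png",(280,210),(560,420),1.42)
```

```text
pos [0.5307 0.2516 0.1193] yaw -6.27 shift cm [ 8.6   0.12 -0.08] turn 0.23
```

View pics/w5.png

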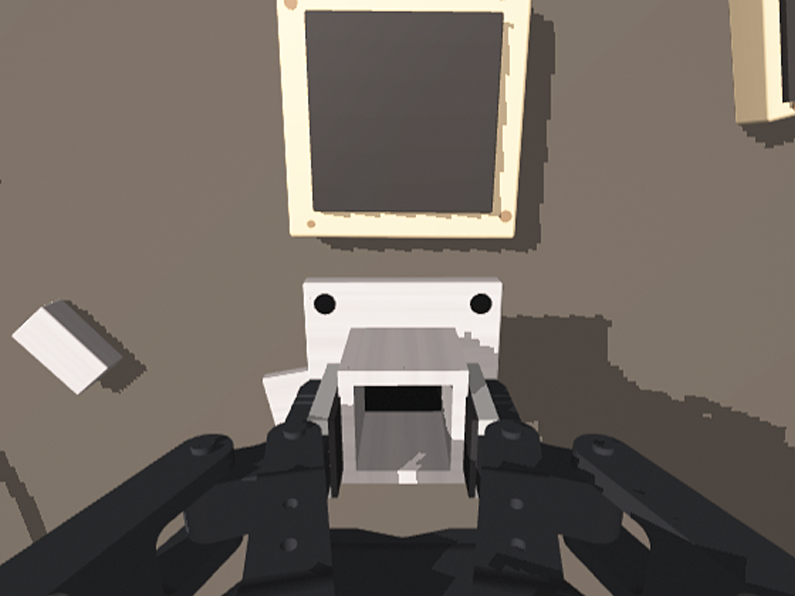

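Dark plate: (305,11), (504,13), (493,214), (313,211). Held flange front edge runs (303,278)–(502,278). Tube rim: (337,371), (468,371), (466,484), (341,484). The left small plate is visible at (12,337), (43,307), (107,358), (79,394).

Run:
```python
from h import *
f="pics/w5.png"; T=tool()
P=quad(f,[(305,11),(504,13),(493,214),(313,211)],.031,"sb")
loc=lambda p:((p-T[:3,3])@T[:3,:3]*1000).round(1)
print(loc(np.r_[P.mean(0),.031]))
zt=T[2,3]-.0158
for n,u,z in [("fl",(303,278),0),("fr",(502,278),0),("tfl",(337,371),.042),("tfr",(468,371),.042),("tbl",(341,484),.042),("tbr",(466,484),.042)]: print(n,loc(px(f,u,zt+z)))
quad(f,[(12,337),(43,307),(107,358),(79,394)],.016,"narrow")
```

```text
sb ctr [0.6171 0.2404] sides [83.5 83.7 84.2 83. ] ang [-96.8 173.5  82.7  -6.9]
[87.1  1.7 88.3]
fl [ 31.7 -32.1  15.8]
fr [31.7 34.2 15.8]
tfl [ 17.2 -16.  -26.2]
tfr [ 17.2  18.  -26.2]
tbl [-17.1 -16.2 -26.2]
tbr [-17.1  18.7 -26.2]
narrow ctr [0.5216 0.437 ] sides [26.1 40.8 28.8 44.8] ang [ -56.3 -141.6  132.    34.9]
```

>>> send_rows(steps=[-1, 2.91, 0.02, 0, 0, -1, 2.91, 0.02, 0, 0, -1, 2.9, 0.02, 0, 0, -1, 0, 0, 2, 0.58, -1, 0, 0, 3, 0, -1, 0, 0, 1.5, 0, -1, 0, 0, 0.5, 0, -1, 0, 0, 0, 0, -1, 0, 0, 0, 0, -1, 0, 0, 0, 0, -1, 0, 0, 0, 0, -1, 0, 0, 0, 0])

```text
clock: 12.85
position: [0.6179, 0.2418, 0.0504]
ee_rot: [-0.0, 0.998, -0.06, 0.001]
contact_force: [0.4, -0.2, -4.4]
width: 0.0326
gripper_force: 62.2
```

Run:
```python
from h import *
go(.6173,.2415,.0466,-6.85)
```

```text
pos [0.6179 0.2418 0.0504] yaw -6.93 shift cm [-0.06  0.04  0.38] turn -0.08
```

>>> send_rows(steps=[-1, -0.04, 0.03, 0.15, 0, -1, 0, 0, 0.15, 0, -1, 0, 0, 0, 0, -1, 0, 0, 0, 0, -1, 0, 0, 0, 0])

```text
clock: 13.35
position: [0.6171, 0.2414, 0.0469]
ee_rot: [0.0, 0.998, -0.061, 0.0]
contact_force: [-0.8, 0.2, -1.0]
width: 0.0329
gripper_force: 62.4
```

Run:
```python
from h import *
print(get_state()["contact_force"]);go(.6173,.2415,.0466,-6.85)
zoom("wrist","pics/w6.png",(280,260),(300,220),2.6)
```

```text
[-0.77091026  0.1556428  -0.98783959]
pos [0.6171 0.2414 0.0469] yaw -6.94 shift cm [ 0.02 -0.01  0.03] turn -0.09
```

View pics/w6.png

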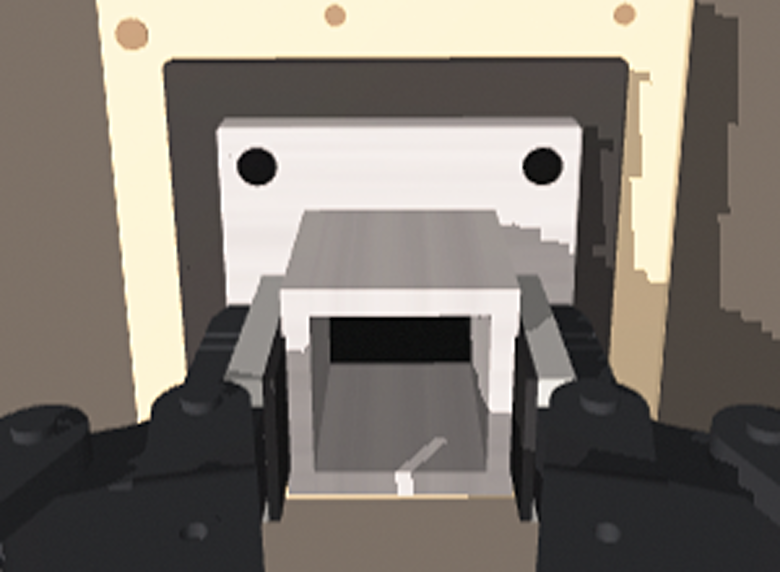

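Run:
```python
from h import *
f="pics/w6.png"; T=tool()
for n,u,z in [("bl",(164,59),.031),("br",(629,57),.031),("fl",(217,119),.031),("fr",(581,118),.031),("ftl",(219,128),.039),("ftr",(578,128),.039)]:
    p=px(f,u,z); print(n,((p-T[:3,3])@T[:3,:3]*1000).round(1))
```

```text
bl [ 42.9 -41.   15.9]
br [43.2 42.  15.9]
fl [ 31.8 -32.2  15.9]
fr [32.  34.1 15.9]
ftl [ 32.2 -30.3   7.9]
ftr [32.1 32.   7.9]
```

>>> send_rows(steps=[-1, 0.08, -0.04, 0.08, -0.1, -1, 0, 0, 0.02, 0, -1, 0, 0, 0, 0, 1, 0, 0, 0, 0, 1, 0, 0, 0, 0, 1, 0, 0, 0, 0, 1, 0, 0, 0, 0, 1, 0, 0, -3, 0, 1, 0, 0, -3, 0, 1, -4, -1.3, 0, 0, 1, -4, -1.3, 0, 0, 1, -4, -1.3, 0, 0])

```text
clock: 14.6
position: [0.5026, 0.2951, 0.1058]
ee_rot: [-0.0, 0.998, -0.06, 0.0]
contact_force: [0.8, -0.1, -0.6]
width: 0.0851
gripper_force: 0.0
```

>>> send_rows(steps=[1, -3.6, -1.2, 0, 0, 1, 0, 0, 0.5, -5.7, 1, 0, 0, 0, -5.7, 1, 0, 0, 0, 0, 1, 0, 0, 0, 0, 1, 0, 0, 0, 0])

```text
clock: 15.2
position: [0.4696, 0.3108, 0.1007]
ee_rot: [-0.0, 0.999, 0.039, 0.0]
contact_force: [0.7, -0.3, 0.0]
width: 0.0855
gripper_force: 0.0
```

Run:
```python
from h import *
go(.4679,.3112,.1,4.5)
zoom("wrist","pics/w7.png",(280,210),(560,420),1.42)
```

```text
pos [0.4696 0.3108 0.1007] yaw 4.46 shift cm [-0.16 -0.05  0.07] turn -0.04
```

View pics/w7.png

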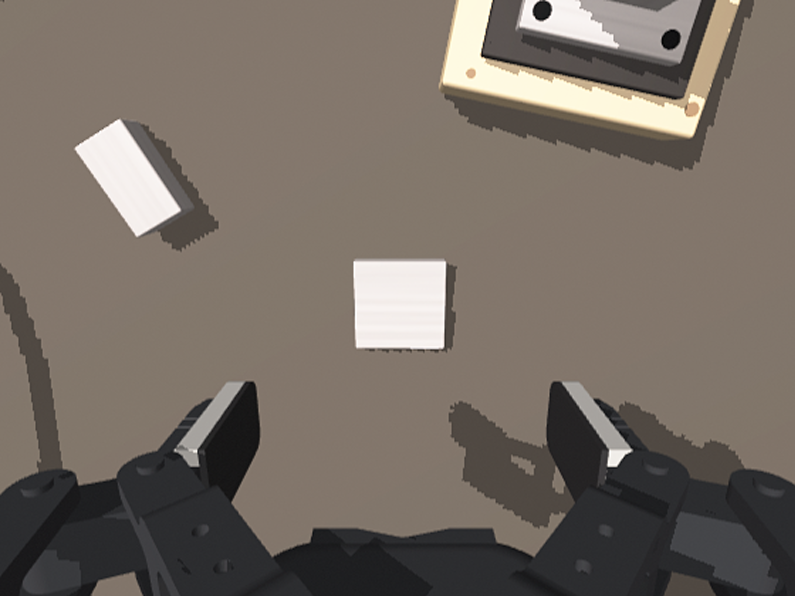

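Wide: (354,262), (446,262), (444,349), (356,349). Narrow: (75,149), (121,120), (181,211), (137,237).

Run:
```python
from h import *
f="pics/w7.png"
P=quad(f,[(354,262),(446,262),(444,349),(356,349)],.008,"wide")
quad(f,[(75,149),(121,120),(181,211),(137,237)],.016,"narrow")
c=P.mean(0); go(c[0],c[1],.0005,4.5)
```

```text
wide ctr [0.4675 0.311 ] sides [45.1 45.8 45.5 45.8] ang [ -85.6 -175.4   94.4    4.1]
narrow ctr [0.52   0.4377] sides [25.4 44.7 25.1 44.8] ang [ -57.1 -147.2  123.    33.2]
pos [0.4695 0.3108 0.1006] yaw 4.47 shift cm [-0.21 -0.04 10.01] turn -0.03
```

>>> send_rows(steps=[1, -0.2, -0.03, 3, 0, 1, 0, 0, 3, 0, 1, 0, 0, 2.8, 0, 1, 0, 0, 0.8, 0, 1, 0, 0, 0.2, 0, 1, 0, 0, 0, 0, 1, 0, 0, 0, 0, 1, 0, 0, 0, 0])

```text
clock: 16.05
position: [0.4681, 0.3115, 0.0039]
ee_rot: [-0.0, 0.999, 0.04, 0.001]
contact_force: [-0.2, 0.4, 0.1]
width: 0.0855
gripper_force: 0.0
```

>>> send_rows(steps=[1, -0.03, 0, 0.12, 0, -1, 0, 0, 0, 0, -1, 0, 0, 0, 0, -1, 0, 0, 0, 0, -1, 0, 0, 0, 0, -1, 0, 0, 0, 0, -1, 0, 0, 0, 0], newtons=60)

```text
clock: 16.75
position: [0.4671, 0.3112, 0.0021]
ee_rot: [-0.0, 0.999, 0.04, 0.0]
contact_force: [-0.9, -0.2, 5.6]
width: 0.0437
gripper_force: 60.3
```

Run:
```python
from h import *
print(get_state()["contact_force"])
b=np.array([.639,.0432]); y=np.radians(8.4); b-= .085*np.r_[np.cos(y),np.sin(y)]
go(b[0],b[1],.11,8.4)
```

```text
[-0.86389814 -0.1779032   5.63644565]
pos [0.4671 0.3112 0.0021] yaw 4.56 shift cm [  6.54  28.65 -10.79] turn -3.84
```

>>> send_rows(steps=[-1, 0, 0, -2, 0, -1, 0, 0, -4, 0, -1, 0, 0, -4, 0, -1, 0.93, 4.1, -0.8, 0, -1, 0.93, 4.1, 0, 0, -1, 0.93, 4.1, 0, 0, -1, 0.93, 4.1, 0, 0, -1, 0.93, 4.1, 0, 0, -1, 0.93, 4.1, 0, 0, -1, 0.93, 4.1, 0, 0, -1, 0, 0, 0, -3.8, -1, 0, 0, 0, 0])

```text
clock: 17.95
position: [0.5544, 0.0288, 0.1088]
ee_rot: [-0.0, 0.997, 0.072, -0.001]
contact_force: [-0.1, 0.9, -1.4]
width: 0.043
gripper_force: 61.7
```

>>> send_rows(steps=[-1, 0, 0, 0, 0, -1, 0, 0, 0, 0, -1, 0, 0, 0, 0])

```text
clock: 18.25
position: [0.5542, 0.031, 0.1094]
ee_rot: [-0.0, 0.997, 0.073, -0.0]
contact_force: [1.6, 0.8, -1.9]
width: 0.0437
gripper_force: 61.7
```

Run:
```python
from h import *
go(.639,.0432,.0314,8.4)
zoom("wrist","pics/w8.png",(280,210),(560,420),1.42)
```

```text
pos [0.5542 0.031  0.1094] yaw 8.41 shift cm [8.57 0.04 7.8 ] turn 0.01
```

View pics/w8.png

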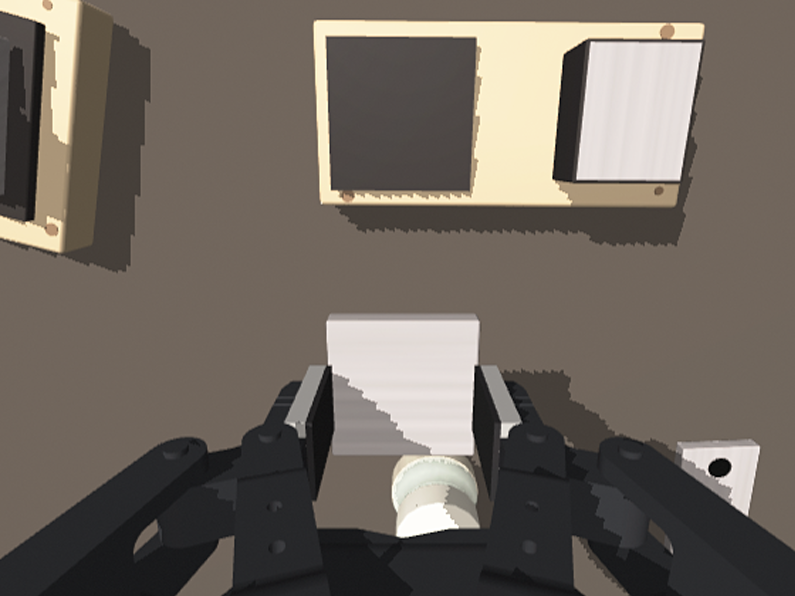

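Bed: (327,38), (477,38), (471,191), (331,190). Seat: (588,41), (703,40), (680,181), (577,181). Brick top: (314,21), (704,24), (676,207), (320,205). Held plate: (327,321), (479,321), (473,455), (333,455).

Run:
```python
from h import *
f="pics/w8.png"; T=tool()
for n,c,z in [("bed",[(327,38),(477,38),(471,191),(331,190)],.029),("seat",[(588,41),(703,40),(680,181),(577,181)],.053),("brick",[(314,21),(704,24),(676,207),(320,205)],.025),("held",[(327,321),(479,321),(473,455),(333,455)],.1153)]:
    P=quad(f,c,z,n); print(((np.r_[P.mean(0),z]-T[:3,3])@T[:3,:3]*1000).round(1))
```

```text
bed ctr [0.6398 0.0433] sides [61.6 61.5 62.5 61.1] ang [ -81.6 -171.7   98.     7.6]
[86.4  0.3 80.5]
seat ctr [ 0.6526 -0.0456] sides [42.2 50.4 40.9 50.1] ang [ -81.1 -172.1   98.4    9.5]
[86.  90.2 56.5]
brick ctr [ 0.646  -0.0008] sides [162.   75.1 163.2  75.2] ang [ -82.  -171.5   98.1    7.6]
[86.1 44.8 84.5]
held ctr [0.5553 0.0303] sides [44.9 45.5 45.  45.4] ang [ -81.6 -171.5   98.3    8.3]
[ 0.9  0.8 -5.8]
```

>>> send_rows(steps=[-1, 2.85, -0.02, 0, 0.2, -1, 2.85, -0.02, 0, 0, -1, 2.85, -0.02, 0, 0, -1, 0, 0, 2, 0, -1, 0, 0, 3, 0, -1, 0, 0, 2, 0, -1, 0, 0, 0.6, 0, -1, 0, 0, 0, 0, -1, 0, 0, 0, 0, -1, 0, 0, 0, 0, -1, 0, 0, 0, 0, -1, 0, 0, 0, 0])

```text
clock: 19.5
position: [0.6395, 0.0429, 0.0341]
ee_rot: [0.0, 0.997, 0.071, 0.001]
contact_force: [-0.3, 0.3, -1.8]
width: 0.0432
gripper_force: 61.7
```

Run:
```python
from h import *
go(.6387,.0441,.0309,8.2)
```

```text
pos [0.6395 0.0429 0.0341] yaw 8.16 shift cm [-0.06 -0.13  0.32] turn -0.04
```

>>> send_rows(steps=[-1, -0.03, -0.12, 0.12, 0, -1, 0, 0, 0.1, 0, -1, 0, 0, 0, 0, -1, 0, 0, 0, 0, -1, 0, 0, 0, 0])

```text
clock: 20.0
position: [0.6386, 0.0441, 0.0312]
ee_rot: [0.0, 0.997, 0.071, -0.0]
contact_force: [0.3, 0.3, -1.4]
width: 0.0433
gripper_force: 61.8
```

Run:
```python
from h import *
print(get_state()["contact_force"]);go(.6387,.0441,.0309,8.2)
```

```text
[ 0.33936993  0.30338277 -1.38418192]
pos [0.6386 0.0441 0.0312] yaw 8.16 shift cm [ 0.01 -0.    0.03] turn -0.04
```

>>> send_rows(steps=[-1, 0, 0, 0.06, 0, -1, 0, 0, 0, 0, -1, 0, 0, 0, 0, 0.5, 0, 0, 0, 0, 0.5, 0, 0, 0, 0, 0.5, 0, 0, 0, 0, 0.5, 0, 0, -3, 0, 0.5, 0, 0, -4, 0, 1, -0.68, -4.5, 0, 0, 1, -0.68, -4.5, 0, 0, 1, -0.68, -4.5, 0, 0, 1, -0.68, -4.5, 0, 0])

```text
clock: 21.2
position: [0.5857, 0.2197, 0.1007]
ee_rot: [0.0, 0.997, 0.071, 0.0]
contact_force: [1.3, 0.3, -0.1]
width: 0.0851
gripper_force: 0.0
```

>>> send_rows(steps=[1, -0.68, -4.5, 0, 0, 1, -0.68, -4.5, 0, 0, 1, -0.68, -4.5, 0, 0, 1, -0.68, -4.5, 0, 0, 1, -0.68, -4.5, 0, 0, 1, 0, 0, 0, -8.3, 1, 0, 0, 0, -8.3, 1, 0, 0, 0, -8.3, 1, 0, 0, 0, 0, 1, 0, 0, 0, 0, 1, 0, 0, 0, 0])

```text
clock: 22.3
position: [0.5207, 0.4361, 0.1005]
ee_rot: [0.0, 0.959, 0.283, -0.0]
contact_force: [-1.3, 0.5, -0.4]
width: 0.0853
gripper_force: 0.0
```

```bash
cat >> h.py <<'E'
def blob(c,r,thr,z,n="wrist"):
    "bright blob nearest pixel c within r -> rotated rect corners on plane z"
    im,K,T=shot(n); g=cv2.cvtColor(im,cv2.COLOR_BGR2GRAY)
    m=(g>thr).astype(np.uint8); cs,_=cv2.findContours(m,cv2.RETR_EXTERNAL,cv2.CHAIN_APPROX_NONE)
    cs=[k for k in cs if cv2.contourArea(k)>200 and np.hypot(*(k.mean(0)[0]-c))<r]
    for k in cs:
        W=np.array([ray(K,T,p[0],z)[:2] for p in k])*1000
        (cx,cy),s,a=cv2.minAreaRect(W.astype(np.float32)); print("px",k.mean(0)[0].round(),"ctr",round(cx/1000,4),round(cy/1000,4),"size",np.round(s,1),"ang",round(a,1))
E
python3 - <<'E'
from h import *
blob((280,210),120,180,.016)
blob((280,210),120,200,.016)
go(.52,.4377,.1,33.2)
E
```

```text
px [280. 212.] ctr 0.5213 0.4392 size [48.9 25.5] ang 33.6
px [280. 212.] ctr 0.5213 0.4392 size [48.8 25.4] ang 33.6
pos [0.5207 0.4361 0.1006] yaw 32.97 shift cm [ 0.03 -0.17  0.06] turn -0.23
```

>>> send_rows(steps=[1, 0.07, -0.22, 3, -0.4, 1, 0, 0, 3, 0, 1, 0, 0, 2.8, 0, 1, 0, 0, 0.8, 0, 1, 0, 0, 0.2, 0, 1, 0, 0, 0, 0, -1, 0, 0, 0, 0, -1, 0, 0, 0, 0, -1, 0, 0, 0, 0, -1, 0, 0, 0, 0, -1, 0, 0, 0, 0, -1, 0, 0, 0, 0])

```text
clock: 23.6
position: [0.5204, 0.4388, 0.0035]
ee_rot: [-0.0, 0.958, 0.288, 0.001]
contact_force: [-0.5, -0.6, 4.5]
width: 0.0245
gripper_force: 60.7
```

Run:
```python
from h import *
print(get_state()["contact_force"])
go(.555,.031,.13,8.2)
```

```text
[-0.52925845 -0.61795975  4.54436588]
pos [0.5204 0.4388 0.0035] yaw 33.46 shift cm [-19.58  35.93 -12.68] turn 25.26
```

>>> send_rows(steps=[-1, 0, 0, -2, 0, -1, 0, 0, -4, 0, -1, 0, 0, -4, 0, -1, -2.18, 3.99, -0.6, 0, -1, -2.18, 3.99, 0, 0, -1, -2.18, 3.99, 0, 0, -1, -2.18, 3.99, 0, 0, -1, -2.18, 3.99, 0, 0, -1, -2.18, 3.99, 0, 0, -1, -2.18, 3.99, 0, 0, -1, -2.18, 3.99, 0, 0, -1, -2.18, 3.99, 0, 0])

```text
clock: 24.8
position: [0.5536, 0.029, 0.1082]
ee_rot: [-0.0, 0.958, 0.288, -0.0]
contact_force: [0.4, 0.2, -1.5]
width: 0.0244
gripper_force: 60.0
```

>>> send_rows(steps=[-1, 0, 0, 0, 8.42, -1, 0, 0, 0, 8.42, -1, 0, 0, 0, 8.42, -1, 0, 0, 0, 0, -1, 0, 0, 0, 0, -1, 0, 0, 0, 0])

```text
clock: 25.4
position: [0.5541, 0.0309, 0.1084]
ee_rot: [0.0, 0.997, 0.073, -0.0]
contact_force: [0.2, 1.0, -2.2]
width: 0.0246
gripper_force: 60.0
```

Run:
```python
from h import *
go(.6387,.0441,.0405,8.2)
zoom("wrist","pics/w9.png",(280,210),(560,420),1.42)
blob((280,60),130,180,.037)
blob((280,260),80,180,tool()[2,3]-.0035+.016)
```

```text
pos [0.5541 0.0309 0.1084] yaw 8.33 shift cm [ 8.57 -0.08  6.79] turn 0.13
px [282.  78.] ctr 0.6403 0.0435 size [44.8 45.2] ang 8.3
px [315.  73.] ctr 0.6445 0.0089 size [ 70.7 139.5] ang 8.0
px [288. 266.] ctr 0.5589 0.031 size [36.7 25.2] ang 8.2
```

View pics/w9.png

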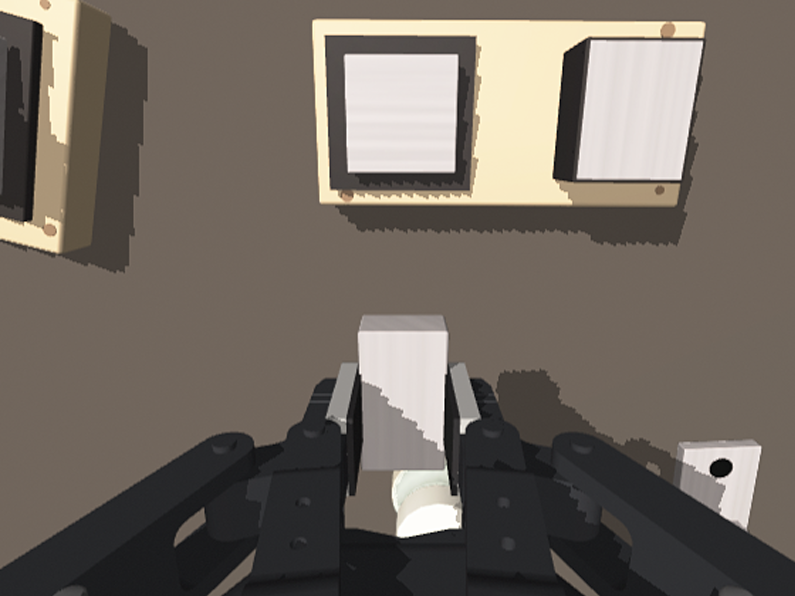

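The wide plate lies centred on the bed, and the held narrow plate's top is (358,332), (447,332), (443,470), (362,470).

Run:
```python
from h import *
f="pics/w9.png"; T=tool(); L=lambda P,z:((np.r_[P.mean(0),z]-T[:3,3])@T[:3,:3]*1000).round(1)
z=T[2,3]+.0125
print(L(quad(f,[(358,332),(447,332),(443,470),(362,470)],z,"held"),z), L(np.array([[.6403,.0435]]),.037))
```

```text
held ctr [0.5543 0.0302] sides [25.2 45.3 25.  45.3] ang [ -81.7 -171.8   98.2    8.4]
[ -0.    0.7 -12.5] [87.  -0.1 71.6]
```

>>> send_rows(steps=[-1, 2.89, -0.06, 0, 0.13, -1, 2.89, -0.06, 0, 0, -1, 2.88, -0.06, 0, 0, -1, 0, 0, 2, 0, -1, 0, 0, 2.5, 0, -1, 0, 0, 1.5, 0, -1, 0, 0, 0.6, 0, -1, 0, 0, 0, 0, -1, 0, 0, 0, 0, -1, 0, 0, 0, 0, -1, 0, 0, 0, 0, -1, 0, 0, 0, 0])

```text
clock: 26.75
position: [0.64, 0.0447, 0.0432]
ee_rot: [0.0, 0.998, 0.07, 0.001]
contact_force: [-0.0, -0.3, -1.6]
width: 0.0245
gripper_force: 60.0
```

Run:
```python
from h import *
go(.6397,.0443,.0403,8.2)
```

```text
pos [0.64   0.0447 0.0432] yaw 8.07 shift cm [-0.04  0.04  0.29] turn -0.13
```

>>> send_rows(steps=[-1, -0.02, 0.03, 0.12, -0.1, -1, 0, 0, 0.1, 0, -1, 0, 0, 0, 0, -1, 0, 0, 0, 0, -1, 0, 0, 0, 0])

```text
clock: 27.25
position: [0.6396, 0.0444, 0.0405]
ee_rot: [0.0, 0.997, 0.071, 0.0]
contact_force: [-0.2, -0.8, -0.2]
width: 0.0241
gripper_force: 60.2
```

Run:
```python
from h import *
print(get_state()["contact_force"]);go(.6397,.0443,.0403,8.2)
```

```text
[-0.2319465  -0.77266049 -0.20280512]
pos [0.6396 0.0444 0.0405] yaw 8.17 shift cm [0.01 0.01 0.02] turn -0.03
```

>>> send_rows(steps=[-1, 0, 0, 0.04, 0, -1, 0, 0, 0, 0, -1, 0, 0, 0, 0, 0.2, 0, 0, 0, 0, 0.2, 0, 0, 0, 0, 0.2, 0, 0, 0, 0, 0.2, 0, 0, -3, 0, 0.5, 0, 0, -3, 0, 1, -3.41, 2.69, 0, 0, 1, -3.41, 2.69, 0, 0, 1, -3.41, 2.69, 0, 0, 1, -3.41, 2.69, 0, 0])

```text
clock: 28.45
position: [0.5188, -0.0824, 0.1001]
ee_rot: [0.0, 0.997, 0.072, 0.0]
contact_force: [0.5, -1.0, 0.0]
width: 0.0854
gripper_force: 0.0
```

>>> send_rows(steps=[1, -3.41, 2.69, 0, 0, 1, -3.41, 2.69, 0, 0, 1, -3.41, 2.69, 0, 0, 1, 0, 0, 0, -2.9, 1, 0, 0, 0, 0, 1, 0, 0, 0, 0, 1, 0, 0, 0, 0])

```text
clock: 29.15
position: [0.4307, -0.1755, 0.1001]
ee_rot: [0.0, 0.995, 0.097, 0.0]
contact_force: [-0.0, -0.2, 0.0]
width: 0.0852
gripper_force: 0.0
```

Run:
```python
from h import *
go(.4297,-.176,.1,11.1)
blob((280,210),120,180,.008)
zoom("wrist","pics/w10.png",(280,210),(560,420),1.42)
i=get_image("top"); 
a=np.load("pics/w10.npz"); print(a["T"].round(3).tolist())
```

```text
pos [ 0.4307 -0.1755  0.1001] yaw 11.1 shift cm [-0.11  0.03  0.01] turn 0.0
px [282. 209.] ctr 0.4297 -0.1752 size [128.9  43.5] ang 11.0
[[0.193, -0.942, -0.275, 0.5], [-0.981, -0.184, -0.056, -0.162], [0.002, 0.281, -0.96, 0.243], [0.0, 0.0, 0.0, 1.0]]
```

>>> send_rows(steps=[1, -0.1, 0, 3, 0, 1, 0, 0, 3, 0, 1, 0, 0, 2.1, 0, 1, 0, 0, 0.4, 0, 1, 0, 0, 0, 0, -1, 0, 0, 0, 0, -1, 0, 0, 0, 0, -1, 0, 0, 0, 0, -1, 0, 0, 0, 0, -1, 0, 0, 0, 0, -1, 0, 0, 0, 0], newtons=80)

```text
clock: 30.4
position: [0.4294, -0.176, 0.016]
ee_rot: [0.0, 0.995, 0.096, 0.001]
contact_force: [-1.3, 1.3, 6.2]
width: 0.0287
gripper_force: 81.0
```

>>> send_rows(steps=[-1, 0, 0, -2, 0, -1, 0, 0, -4, 0, -1, 0, 0, -4, 0, -1, 4.09, -2.19, -0.5, 0, -1, 4.09, -2.19, 0, 0, -1, 4.09, -2.19, 0, 0, -1, 4.09, -2.19, 0, 0, -1, 4.09, -2.19, 0, 0, -1, 4.09, -2.19, 0, 0, -1, 0, 0, 0, -7.93, -1, 0, 0, 0, -7.93, -1, 0, 0, 0, -7.93])

```text
clock: 31.6
position: [0.6437, 0.0006, 0.1183]
ee_rot: [-0.001, 0.953, 0.303, -0.002]
contact_force: [-0.7, -0.7, -5.1]
width: 0.0288
gripper_force: 80.5
```

>>> send_rows(steps=[-1, 0, 0, 0, -7.93, -1, 0, 0, 0, -7.93, -1, 0, 0, 0, -7.93, -1, 0, 0, 0, -7.93, -1, 0, 0, 0, -7.93, -1, 0, 0, 0, -7.93, -1, 0, 0, 0, -7.93, -1, 0, 0, 0, -7.93, -1, 0, 0, 0, 0, -1, 0, 0, 0, 0, -1, 0, 0, 0, 0])

```text
clock: 32.7
position: [0.6443, 0.0, 0.1196]
ee_rot: [-0.0, 0.655, 0.756, -0.0]
contact_force: [0.3, 0.1, -3.9]
width: 0.0288
gripper_force: 80.5
```

Run:
```python
from h import *
s=get_state();print(s["width"],s["contact_force"]); go(.6457,.0001,.070,98.2)
```

```text
0.028752085481514998 [ 0.33229896  0.06609171 -3.90440124]
pos [0.6443 0.     0.1196] yaw 98.19 shift cm [-0.01  0.14  4.96] turn -0.01
```

>>> send_rows(steps=[-1, -0.04, 0.12, 1.5, 0, -1, 0, 0, 2, 0, -1, 0, 0, 1.1, 0, -1, 0, 0, 0, 0, -1, 0, 0, 0, 0, -1, 0, 0, 0, 0, -1, 0, 0, 0, 0, -1, 0, 0, 0, 0])

```text
clock: 33.5
position: [0.6464, -0.0003, 0.0749]
ee_rot: [0.001, 0.654, 0.756, 0.0]
contact_force: [0.4, 1.1, -4.8]
width: 0.0287
gripper_force: 80.5
```

Run:
```python
from h import *
go(.6457,-.0004,.069,98.2)
zoom("wrist","pics/w11.png",(280,210),(560,420),1.42)
```

```text
pos [ 6.464e-01 -3.000e-04  7.490e-02] yaw 98.3 shift cm [-0.   -0.07  0.59] turn 0.1
```

View pics/w11.png

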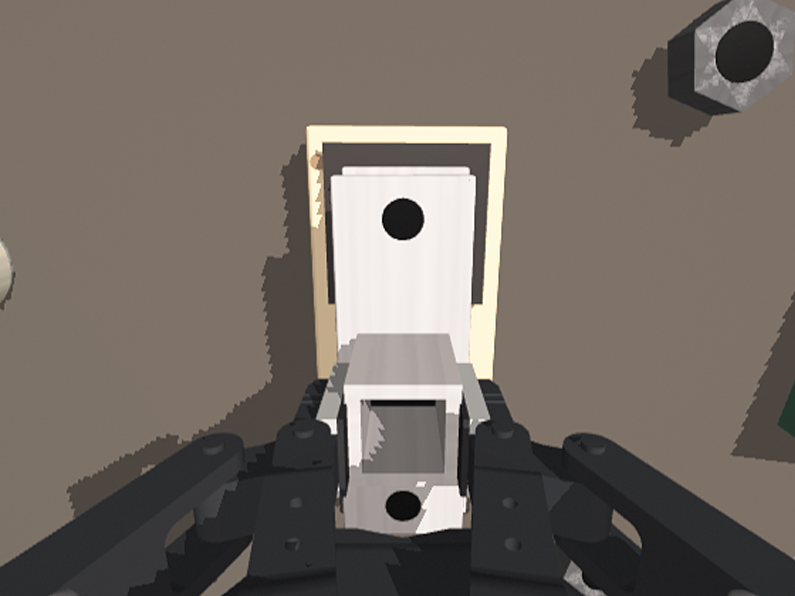

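Brick's far edge: (307,127)–(506,127). Bed's far edge: (324,143)–(491,143). Wide plate's far edge: (343,168)–(469,168). Lug's end: (331,178)–(475,177).

Run:
```python
from h import *
f="pics/w11.png"; T=np.eye(4); T=tool()
for n,u,z in [("brL",(307,127),.025),("brR",(506,127),.025),("bedL",(324,143),.029),("bedR",(491,143),.029),("wL",(343,168),.037),("wR",(469,168),.037),("lugL",(331,178),T[2,3]-.008),("lugR",(475,177),T[2,3]-.008)]:
    p=px(f,u,z); print(n,((p-T[:3,3])@T[:3,:3]*1000).round(1))
go(.6457,-.0004,.069,98.2)
```

```text
brL [ 81.  -36.4  49.6]
brR [81.  37.6 49.7]
bedL [ 75.3 -29.8  45.6]
bedR [75.2 31.6 45.7]
wL [ 66.6 -22.2  37.6]
wR [66.6 22.8 37.7]
lugL [ 64.4 -22.4   8. ]
lugR [64.7 20.8  8. ]
pos [ 6.463e-01 -2.000e-04  7.470e-02] yaw 98.3 shift cm [-0.01 -0.06  0.57] turn 0.1
```

>>> send_rows(steps=[-1, -0.03, 0.11, 0.15, 0.25, -1, 0, 0, 0.2, 0, -1, 0, 0, 0, 0, -1, 0, 0, 0, 0, -1, 0, 0, 0, 0, -1, 0, 0, 0, 0, -1, 0, 0, 0, 0, -1, 0, 0, 0, 0])

```text
clock: 34.35
position: [0.6471, -0.0004, 0.0706]
ee_rot: [0.0, 0.656, 0.755, -0.0]
contact_force: [-0.9, 0.3, -4.8]
width: 0.029
gripper_force: 80.5
```

```bash
cat > m.py <<'E'
from h import *
im,K,T=shot("wrist"); Z=tool()[2,3]
g=cv2.cvtColor(im,cv2.COLOR_BGR2GRAY).astype(int); hsv=cv2.cvtColor(im,cv2.COLOR_BGR2HSV)
# row scans: lug (white, low saturation) and bed dark span
Tt=tool(); L=lambda u,v,z:((ray(K,T,(u,v),z)-Tt[:3,3])@Tt[:3,:3]*1000).round(1)
for v in (140,160,180,200):
    r=hsv[v].astype(int); w=np.where((r[:,2]>170)&(r[:,1]<22))[0]; w=w[(w>200)&(w<360)]
    d=np.where(g[v]<95)[0]; d=d[(d>215)&(d<350)]
    print(v,"lug",w.min(),w.max(),L(w.min()-.5,v,Z-.008)[:2],L(w.max()+.5,v,Z-.008)[:2],"dark",d.min(),d.max(),L(d.min()-.5,v,.029)[:2],L(d.max()+.5,v,.029)[:2])
print(get_state()["contact_force"].round(1))
E
python3 m.py; python3 -c "
from h import *
go(.6475,-.0006,.069,98.1)"
```

```text
140 lug 233 334 [ 58.3 -23. ] [58.3 20.9] dark 226 342 [ 55.5 -31.5] [55.4 30. ]
160 lug 234 333 [ 49.7 -22.9] [49.7 20.8] dark 227 341 [ 45.  -31.5] [44.9 30. ]
180 lug 235 332 [ 40.8 -22.8] [40.8 20.7] dark 216 340 [ 34.1 -38. ] [34.1 30. ]
200 lug 236 331 [ 31.6 -22.8] [31.6 20.7] dark 216 339 [ 22.9 -38.6] [22.8 29.9]
[-0.5  0.5 -4.4]
pos [ 6.471e-01 -4.000e-04  7.060e-02] yaw 98.05 shift cm [-0.03  0.04  0.16] turn -0.05
```

>>> send_rows(steps=[-1, 0, 0.03, 0.08, 0, -1, 0, 0, 0.06, 0, -1, 0, 0, 0, 0, -1, 0, 0, 0, 0, -1, 0, 0, 0, 0])

```text
clock: 34.9
position: [0.6473, -0.0003, 0.0691]
ee_rot: [0.0, 0.656, 0.755, -0.0]
contact_force: [-0.4, 0.5, -5.7]
width: 0.0287
gripper_force: 80.5
```

```bash
python3 m.py; python3 -c "
from h import *
go(.6475,-.0006,.069,98.1); print(get_state()['moment'])"
```

```text
140 lug 233 334 [ 58.3 -23. ] [58.3 20.9] dark 225 342 [ 55.6 -31.8] [55.5 29.8]
160 lug 234 333 [ 49.7 -22.9] [49.6 20.8] dark 226 341 [ 45.1 -31.8] [45.1 29.8]
180 lug 235 332 [ 40.8 -22.8] [40.8 20.8] dark 227 340 [ 34.4 -31.7] [34.3 29.7]
200 lug 236 331 [ 31.6 -22.7] [31.6 20.7] dark 216 339 [ 23.2 -38.3] [23.2 29.7]
[ 0.1  0.3 -4. ]
pos [ 6.473e-01 -3.000e-04  6.910e-02] yaw 98.05 shift cm [-0.03  0.01  0.01] turn -0.05
[ 0.0189767   0.02167993 -0.03676755]
```

>>> send_rows(steps=[-1, 0, 0, 0.04, 0, -1, 0, 0, 0.03, 0, -1, 0, 0, 0, 0, -1, 0, 0, 0, 0])

```text
clock: 35.35
position: [0.6474, -0.0003, 0.069]
ee_rot: [0.0, 0.656, 0.755, 0.0]
contact_force: [-1.9, -1.2, 1.8]
width: 0.0288
gripper_force: 81.4
```

>>> send_rows(steps=[0.3, 0, 0, 0, 0, 0.3, 0, 0, 0, 0, 0.3, 0, 0, 0, 0, 0.3, 0, 0, 0, 0, 0.3, 0, 0, -3, 0, 0.3, 0, 0, -4, 0, 0.3, 4, 0, -1, 0, 0.3, 0, -4.5, -1, 0, 0.3, 0, -4.5, 0, 0, 0.3, 0, -4.5, 0, 0, 0.3, 0, -4.5, 0, 0, 0.3, 0, -4.5, 0, 0])

```text
clock: 36.55
position: [0.4173, 0.0077, 0.1585]
ee_rot: [0.0, 0.656, 0.755, 0.0]
contact_force: [-0.5, -1.1, 0.4]
width: 0.0556
gripper_force: 0.0
```

>>> send_rows(steps=[0.3, 0, -4.5, 0, 0, 0.3, 0, 0, 0, 0, 0.3, 0, 0, 0, 0, 0.3, 0, 0, 0, 0])

```text
clock: 36.95
position: [0.3761, 0.0013, 0.1591]
ee_rot: [0.001, 0.656, 0.755, 0.001]
contact_force: [0.7, 0.5, 0.1]
width: 0.0553
gripper_force: 0.0
```

Run:
```python
from h import *
print(get_state()["position"])
im,K,T=shot("top"); im2,K2,T2=shot("scene")
# overlay expected model outlines, bright-blob measurement on the top view
def B(n,P,z,thr=170):
    c=proj(K,T,np.r_[P,z]); g=im.astype(int); hsv=cv2.cvtColor(im,cv2.COLOR_BGR2HSV)
    m=((hsv[:,:,2]>150)&(hsv[:,:,1]<30)).astype(np.uint8)
    cs,_=cv2.findContours(m,cv2.RETR_EXTERNAL,cv2.CHAIN_APPROX_NONE)
    k=min((k for k in cs if cv2.contourArea(k)>30),key=lambda k:np.hypot(*(k.mean(0)[0]-c)))
    W=np.array([ray(K,T,p[0],z)[:2] for p in k])*1000; r=cv2.minAreaRect(W.astype(np.float32)); print(n,np.round(r[0],1),np.round(r[1],1),round(r[2],1))
B("round",[.622,-.243],.039);B("sq",[.617,.2405],.039);B("lug",[.646,0],.061);B("jar",[.444,-.004],.052)
i,j=170,300
a=cv2.resize(im[110:250,130:430],(800,373),interpolation=cv2.INTER_CUBIC); cv2.imwrite("pics/final.png",a)
```

```text
[0.37614696 0.00125373 0.1590532 ]
round [ 622.8 -242.6] [67.7 69.4] 89.3
sq [618.4 241.7] [64.4 66.3] 83.1
lug [646.4   1.3] [ 55.3 131.3] 10.3
jar [449.3  -8.7] [44.9 32.1] 25.1
```

View pics/final.png

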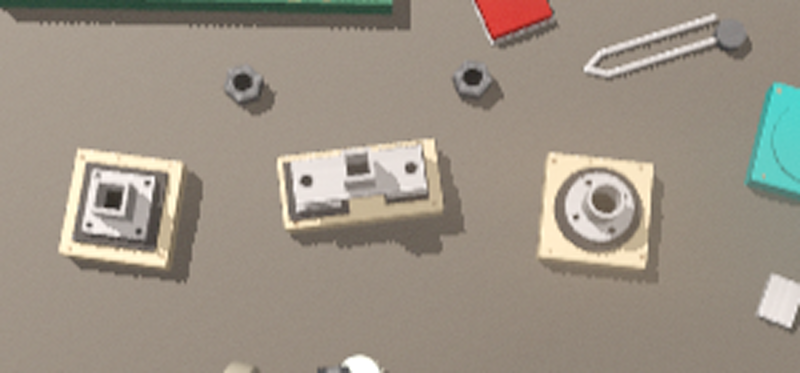

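All three jobs stand as asked: both sockets centred, the lug level over seat and packing, and the gripper clear of everything.

```bash
python3 -c "
from rig import *
print(sign_off())"
```

```text
the job is handed in; nothing more can be done
None
```

The job is handed in at about 37 s on the robot clock: both sockets are centred on their base plates, and the lug lies over the seat and the wide + narrow packing (8 + 16 = 24 mm); the jar was left alone and the last camera check looked right, though the judge's verdict wasn't returned.

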